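# Load the bead drawer and press it into its push-push catch

## Robot

A 6-joint arm with a two-finger parallel gripper is mounted at the origin on the work surface. World frame = base frame: x ahead of the robot, y to its left, z up, the work surface at z = 0. Lengths are in m, angles in degrees, forces in N, time in s.
With the tool pointing down it reaches from about 0.375 to 0.9 m from the base axis. Payload 3.1 kg.
Tool frame: the origin (TCP) lies at the centre of the arm's flange, where the gripper is bolted on; the fingertips stand 182 mm ahead of it and the grasp point (between the pads) lies bot.grip_point_offset ahead of it (bot.grip_point_offset is the distance from the TCP to the grasp point, in m); x points along the fingers, z is the direction in which the jaws open and shut, and the axes are right-handed (so a half turn about x gives the same grasp; the last joint's range is limited). The gripper opens to 87 mm and grips with 3 to 60 N. Pads are 19 mm wide; open, the fingers measure 117 mm over their backs; the gripper's body (75 mm by 190 mm) begins 51 mm behind the grasp point.
Start: joints at [60.705, 30.224, 82.088, -0, 67.689, -10.227], TCP at [0.204, 0.591, 0.405] pointing down, gripper open.
Joint ranges: [-176.69, 176.69], [-43.24, 126.21], [12.49, 139.97], [-82, 262], [0, 151.66], [-163.58, 163.58]. Speed limits (degrees/s): [159.86, 159.86, 180, 180, 180, 180].

## Interface

Orientations are given as a 3x3 rotation matrix whose columns are the frame's x, y, z axes.
In Python, from rig import bot gives the robot as it stands.
- The arm moves only by the tool step_arm, never from a script. Its argument "motion" is a list that holds one entry, the list of rows, each a list of 7 numbers: the turn, a rotation vector about the world's x, y, z in degrees, then the shift along the world's x, y, z in mm, then the finger opening in mm, from 0 to 87. A call has 1 to 12 rows; each row is the pose to reach, as a shift and turn from the pose commanded when the call began; what a row does not reach only later rows make up. A row lasts 1/12 s, in which the tool goes at most 41.7 mm and 7.16 degrees, less where a joint would pass 70% of its speed; a pose out of reach is approached as far as the arm can. A call with a gripper value outside its range is refused whole. The fingers move at their own pace and stop on an object; the grip force is fixed at half the most. Time passes only in rows, so rows that repeat a pose let the fingers close. It gives the time, the measured TCP pose, the force and the opening at its end, in the units of the state.
- bot.read_state(): the state, without advancing time (a new reading comes with each control period).
- bot.capture(name): name is "scene" or "top" or "wrist"; returns a dict with "frame" (400x640x3 uint8, red, green, blue), "range_z" (400x640 float32, m along the optical axis (not along the pixel's ray), 0 where there is no reading), "fx", "fy", "cx", "cy" (pixels), "cam_to_world" (4x4, takes a point from camera to world coordinates). Camera axes: x right, y down, z forward; pixel columns grow to the right and rows downward; lengths in m; the calibration is good to about 2 mm. A picture is of the moment at which its call begins.
- bot.hand_in(): hands the job in, once; it reports no verdict.
The state is a dict: "time_s": time; "joint_positions": joint angles; "qvel": joint speeds; "tau": joint torques, N m; "position": TCP position; "tcp_rot": TCP orientation; "force": force on the tool from outside, world axes, zero at the start; "moment": the same for the moment, N m; "opening": opening from 0.0 (shut) to 1.0 (fully open).
Only numpy, scipy, OpenCV 4.12 (cv2) and the standard library are available. Lean on these libraries where they do the work, as an engineer would, in place of code of your own. Each camera call takes 0.05 s, during which the arm holds its last target.

## Task

Put the small white lidded box, right way up and fully down, into the empty pocket of the drawer that stands out of the wooden bench cabinet. Then push the drawer in gently, without forcing it or anything else, until its push-push catch takes it; let go and make sure that it has stayed in and has not sprung back out. Leave the other things on the bench and on the cabinet alone.

Things in the scene. Friction and masses are not known exactly. Their poses are not given: they have to be found in the camera images.
- cabinet: Low pale wooden box fixed to the bench, 190 deep (x) x 200 wide (y) x 62 mm high; the drawer opening faces the robot. Origin on the bench below the middle of the opening's front edge; x points into the cabinet (the way to push), z up. The opening's upper edge is 52 mm above the bench: only a box fully down in the drawer passes. Push on it and its drawer with less than 25 N.
- drawer_front (a point): Middle of the outer face of the drawer's flat red front plate (190 wide x 46 high x 8 mm, 4 to 50 mm above the bench), 27 mm above the bench; axes as the cabinet's. Fully out it is 108 mm before the opening. Where the catch sits inside is hidden and differs from start to start: its bumper is met anywhere from 78 to 93 mm of travel, so it must be felt.
- drawer (a joint): Travel in m: 0 out (start) to 0.100 in, along cabinet x. A spring pushes it out: 2 N at 0, 6 N at 0.09. Push-push catch: press on into its rubber bumper (4 N per mm); about 1 mm in (10 N in all; 15 N is sure) it is armed, and let go the drawer comes back about 12 mm and stays, at 0.067 to 0.085. Let go sooner, or pressed home again, it springs out to 0 and can be pressed anew.
- pocket (a point): Centre of the floor of the empty pocket in the drawer, 12 mm above the bench and 58 mm behind the front plate's outer face; axes as the cabinet's. The pocket is 60 (x) x 40 mm (y), its 4 mm thick walls 12 mm high (tops 24 mm above the bench); shallow bead compartments lie on both sides of it, with walls no higher than that.
- bead_box: The small closed white plastic box with a flat grey panel on top, 56 (x) x 36 (y) x 34 mm (z), about 90 g, loose on the bench; origin at the centre of its underside. It may go into the pocket either way round along its length.
- wide_box: Bystander: white lidded box of the same make, 80 x 64 x 30 mm, too big for the pocket; origin at the centre of its underside.
- tin: Bystander: flat round aluminium tin, 68 mm across, 32 mm high; origin at the centre of its underside.
- spool: Bystander: brass spool, 44 mm across, 32 mm high, standing on top of the cabinet towards its back; origin at the centre of its underside.
- jar: Bystander: glass jar, 60 mm across, 75 mm high; origin at the centre of its underside.
- mallet: Bystander: small hammer lying flat, 200 mm long; origin near its middle, handle to its -x.
- dish: Bystander: white bowl, 84 mm across, 30 mm high; origin at the centre of its underside.
- pliers: Bystander: red-handled pliers lying flat, about 120 mm long, 10 mm high; origin below the pivot, jaws to its +x.
Mind the look-alikes: they are no part of the job. Leave any red or turquoise look-alike of the bead_box alone.

How it is judged (in metres and radians):
On the way, in this order (a step that is already met when the one before it is completed fails the run):
1. the small box sits fully down in the pocket, let go, with the drawer still out (horizontal distance between bead_box and pocket below 0.005 m and z of bead_box in the frame of pocket below 0.004 m and angle between the x axis of bead_box and the x axis of pocket, either way round below 0.1 rad and angle between bead_box's own z axis and vertical below 0.06 rad and contact force between the fingers and bead_box below 0.1 N and value of joint drawer below 0.02 m), for 0.2 s.
2. the drawer stays in by itself, untouched, with the box in its pocket (horizontal distance between bead_box and pocket below 0.005 m and z of bead_box in the frame of pocket below 0.004 m and angle between the x axis of bead_box and the x axis of pocket, either way round below 0.1 rad and angle between bead_box's own z axis and vertical below 0.06 rad and value of joint drawer above 0.06 m and velocity of joint drawer between -0.01 and 0.01 m/s and contact force between the fingers and bead_box below 0.1 N and contact force between each of the arm, the fingers and cabinet below 0.1 N), for 0.5 s.
At the end, for the whole second after the job is handed in: The drawer is held in by its catch (travel over 60 mm, still within 10 mm/s) with nothing touching it, and the small box rests upright (within 0.06 rad) in its pocket: within 5 mm of the pocket's centre, less than 4 mm above its floor, in line within 0.1 rad, at rest (all of step 2 and linear speed of bead_box below 0.02 m/s).
It fails at once if the cabinet or its drawer is pushed with more than 25 N (contact force between any of the fingers, the arm and cabinet above 25 N).
It fails at once if the box is rammed against the cabinet or its drawer with more than 40 N (contact force between bead_box and cabinet above 40 N).
It fails at once if another thing is moved more than 30 mm (distance of any of wide_box, tin, spool, jar, mallet, dish, pliers from where it was at the start of the episode above 0.03 m).
It also fails if it takes over 51 s, if anything falls off the work surface, if the arm or the gripper's body presses on something with over 40 N, if the wrist force passes 120 N, or if a joint passes its speed limit or range.

## Working session

There is one attempt and no reset: what is moved stays moved. The work goes in short steps, Python scripts to look and compute and a tool call to move; the robot and the scene stay as the last step left them, time stands still between calls to the robot, and variables do not carry over. Pictures are saved under pics/ and viewed, and the job is handed in when it is done.

Besides the shell and the picture viewer there is one more tool, called after "Emit:" as a command line: name --argument value ..., lists and objects as JSON in quotes. step_arm: Moves the arm, as the interface text tells. Its arguments: {"type":"object","properties":{"motion":{"type":"array"}},"required":["motion"]}

```bash
mkdir -p pics; ls
cat > h.py <<'E'
from rig import bot
import numpy as np, cv2
def cap(n,save=None):
    c=bot.capture(n)
    if save: cv2.imwrite('pics/'+save,c['frame'][:,:,::-1])
    return c
def pts(c):
    z=c['range_z'];v,u=np.mgrid[:z.shape[0],:z.shape[1]]
    P=np.stack([(u-c['cx'])/c['fx']*z,(v-c['cy'])/c['fy']*z,z,np.ones_like(z)],-1)
    return (P@np.array(c['cam_to_world']).T)[...,:3]
E
python3 - <<'E'
from h import *
for n in ['scene','top','wrist']:
    c=cap(n,n+'0.png'); np.savez(n+'0.npz',P=pts(c),**c); print(n,np.round(c['cam_to_world'],3).tolist(),c['fx'])
print(bot.read_state(),bot.grip_point_offset)
E
```

```text
pics
scene [[-0.529, 0.568, -0.631, 1.353], [0.849, 0.36, -0.388, 0.507], [0.007, -0.741, -0.672, 0.917], [0.0, 0.0, 0.0, 1.0]] 437.75083182662365
top [[0.02, -0.982, 0.189, 0.301], [-1.0, -0.019, 0.008, 0.022], [-0.005, -0.189, -0.982, 1.265], [0.0, 0.0, 0.0, 1.0]] 485.884312663103
wrist [[0.327, 0.915, 0.235, 0.139], [0.945, -0.316, -0.083, 0.613], [-0.001, 0.249, -0.969, 0.385], [0.0, 0.0, 0.0, 1.0]] 296.1261026528891
{'time_s': 0.15, 'joint_positions': array([ 6.07057208e+01,  3.02663398e+01,  8.21389891e+01,  6.33534278e-04,
        6.76876147e+01, -1.02262067e+01]), 'qvel': array([-0.03114682, -0.10511647, -0.0503669 , -0.01107383, -0.05336187,
        0.11312279]), 'tau': array([ 3.91772037e-04, -4.40427482e+01, -1.76842028e+01,  6.33401982e-02,
        5.52246615e-02, -8.73432714e-05]), 'position': array([0.20401496, 0.59049486, 0.40400334]), 'tcp_rot': array([[-8.02641363e-04, -9.45129611e-01,  3.26694620e-01],
       [-1.40971843e-03,  3.26695470e-01,  9.45128606e-01],
       [-9.99998684e-01,  2.98051886e-04, -1.59458593e-03]]), 'force': array([-0.58159741,  0.47514174, -0.0141355 ]), 'moment': array([-0.01661746,  0.02985528, -0.01112642]), 'opening': 1.0020967930635183} 0.1635
```

View pics/top0.png

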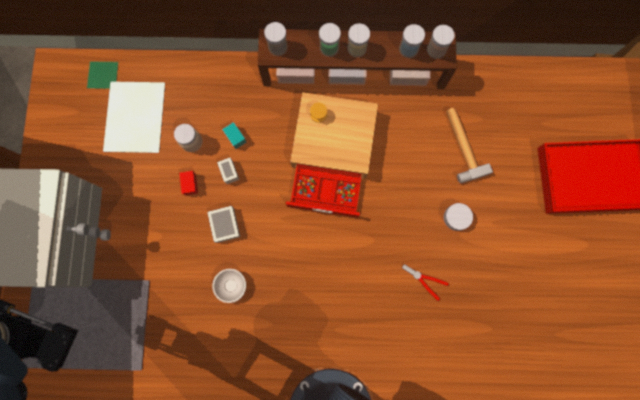

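View pics/scene0.png

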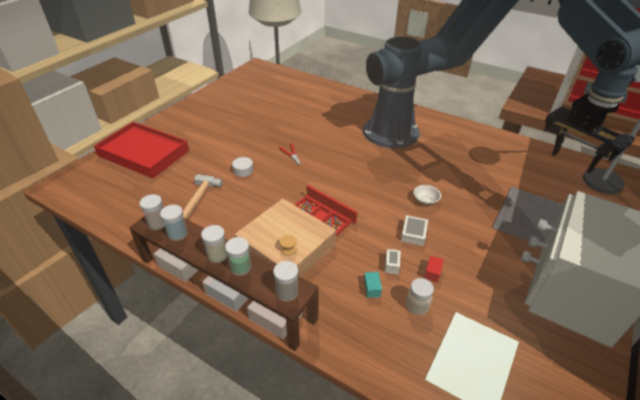

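Two white lidded boxes are visible in the top view. One is small at (228,171) and one larger at (223,224). The red (188,182) and turquoise (234,135) ones are look-alikes. The small white one fits 56x36 mm; I'll confirm with a crop and measure.

Run:
```python
from h import *
d=np.load('top0.npz');f=d['frame'];P=d['P']
cr=f[110:250,170:390,::-1];cv2.imwrite('pics/crop0.png',cv2.resize(cr,None,fx=3.6,fy=3.6,interpolation=cv2.INTER_CUBIC))
h=P[...,2]
print(np.round([P[171,228],P[224,223],P[300,300],P[135,340],P[190,327],P[213,323]],4))
def box(m,z,name):
    n,l,s,c=cv2.connectedComponentsWithStats(m.astype(np.uint8))
    for i in range(1,n):
        if s[i,4]<40: continue
        v,u=np.nonzero(l==i)
        K=d['cam_to_world'];r=np.stack([(u-d['cx'])/d['fx'],(v-d['cy'])/d['fy'],np.ones(len(u))],-1)@K[:3,:3].T
        t=(z-K[2,3])/r[:,2];Q=K[:3,3]+r*t[:,None]
        R=cv2.minAreaRect((Q[:,:2]*1000).astype(np.float32));print(name,u.mean(),v.mean(),np.median(P[v,u],0).round(4),R, s[i,4])
reg=np.zeros(h.shape,bool);reg[120:260,200:260]=1
hsv=cv2.cvtColor(f,cv2.COLOR_RGB2HSV)
box(reg&(hsv[...,1]<90)&(hsv[...,2]>90)&(h>0.02),0.034,'white')
reg=np.zeros(h.shape,bool);reg[80:180,280:390]=1
box(reg&(h>0.055)&(h<.072),0.062,'cab')
reg=np.zeros(h.shape,bool);reg[150:225,275:385]=1
box(reg&(h>0.040)&(h<.056)&((hsv[...,0]<6)|(hsv[...,0]>172))&(hsv[...,1]>150),0.05,'front')
```

```text
[[ 5.927e-01  2.756e-01  3.560e-02]
 [ 4.546e-01  2.818e-01  2.950e-02]
 [ 2.677e-01  8.070e-02 -1.800e-03]
 [ 6.882e-01 -1.380e-02  5.920e-02]
 [ 5.518e-01  1.710e-02  1.310e-02]
 [ 4.926e-01  2.640e-02 -6.000e-04]]
white 227.6039603960396 169.40264026402642 [0.5977 0.2769 0.0345] ((597.5516357421875, 277.0203857421875), (58.934104919433594, 36.19325256347656), 22.610855102539062) 303
white 223.28661616161617 223.3421717171717 [0.4563 0.2807 0.03  ] ((455.9002685546875, 280.02349853515625), (80.76644134521484, 64.57745361328125), 15.945646286010742) 792
cab 335.33581804281346 133.4197247706422 [ 0.6897 -0.004   0.0622] ((695.345703125, 0.43009185791015625), (199.76321411132812, 191.9981231689453), 82.21756744384766) 5232
front 322.98846153846154 207.7423076923077 [0.4984 0.0265 0.0496] ((498.49957275390625, 27.925338745117188), (187.32643127441406, 9.347624778747559), 82.24867248535156) 260
```

View pics/crop0.png

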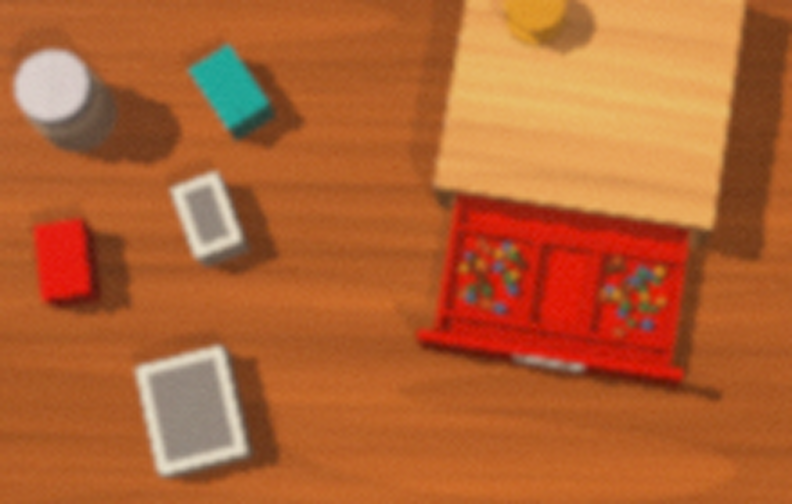

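View pics/wrist0.png

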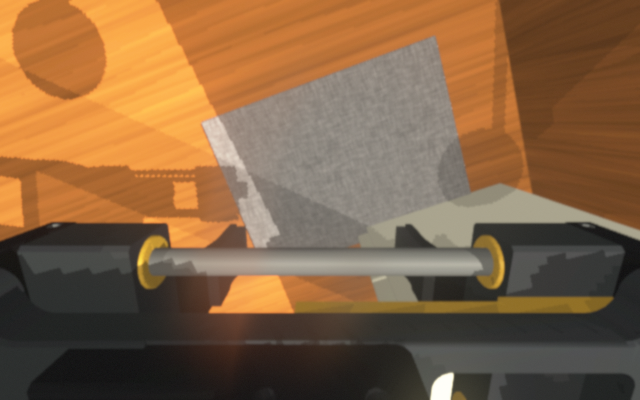

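The crop confirms it: the small white box with the grey panel at (228,171) is the 56x36 bead_box. The drawer stands out with its empty pocket at about (327,190). I'll move above the box.

Emit:
step_arm --motion '[[[0,0,3.5,18,-14,0,87],[0,0,8,50,-40,0,87],[0,0,13,82,-65,0,87],[0,0,18,114,-91,0,87],[0,0,23,146,-116,0,87],[0,0,28,178,-142,0,87],[0,0,33,210,-167,0,87],[0,0,38,242,-193,0,87],[0,0,41.7,274,-218,0,87],[0,0,41.7,306,-244,0,80],[0,0,41.7,338,-269,0,70],[0,0,41.7,370,-295,0,60]]]'

```text
time_s: 1.15
position: [0.5754, 0.2942, 0.4044]
tcp_rot: [[-0.001, -0.923, -0.385], [0.0, -0.385, 0.923], [-1.0, 0.001, 0.0]]
force: [0.5, -0.3, -0.6]
opening: 0.855
```

Emit:
step_arm --motion '[[[0,0,0,15,-12,-25,60],[0,0,0,23,-18,-55,60],[0,0,0,23,-18,-80,60],[0,0,0,23,-18,-95,60],[0,0,0,23,-18,-95,60],[0,0,0,23,-18,-95,60]]]'

```text
time_s: 1.65
position: [0.5969, 0.2775, 0.3086]
tcp_rot: [[-0.003, -0.923, -0.385], [-0.001, -0.385, 0.923], [-1.0, 0.003, 0.0]]
force: [0.3, -0.4, 0.3]
opening: 0.692
```

Run:
```python
from h import *
c=cap('wrist','w1.png'); np.savez('w1.npz',P=pts(c),**c)
s=bot.read_state();print(s['time_s'],s['position'],s['tcp_rot'].round(4).tolist(),s['force'],s['opening'])
```

```text
1.7 [0.59736722 0.27789476 0.31008703] [[0.0004, -0.9229, -0.385], [0.0001, -0.385, 0.9229], [-1.0, -0.0004, -0.0001]] [0.01623736 1.30305982 0.10438849] 0.6880586915315515
```

View pics/w1.png

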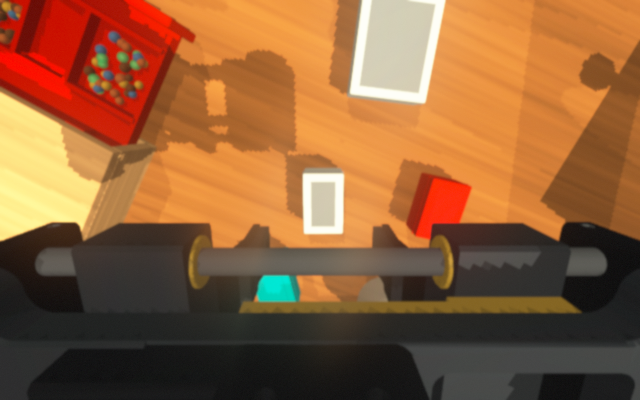

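The wrist view shows the small white box at (323,202), in line with the image and between the fingers. I'll measure its top face.

```bash
cat >> h.py <<'E'
def rect(c,m,z,amin=200):
    K=np.array(c['cam_to_world']);n,l,s,_=cv2.connectedComponentsWithStats(m.astype(np.uint8));out=[]
    for i in range(1,n):
        if s[i,4]<amin: continue
        cs,_=cv2.findContours((l==i).astype(np.uint8),cv2.RETR_EXTERNAL,cv2.CHAIN_APPROX_NONE)
        q=max(cs,key=len)[:,0].astype(float)
        r=np.stack([(q[:,0]-c['cx'])/c['fx'],(q[:,1]-c['cy'])/c['fy'],np.ones(len(q))],-1)@K[:3,:3].T
        Q=K[:3,3]+r*((z-K[2,3])/r[:,2])[:,None]
        out.append((cv2.minAreaRect((Q[:,:2]*1000).astype(np.float32)),s[i].tolist()))
    return out
E
python3 - <<'E'
from h import *
c=dict(np.load('w1.npz'));f=c['frame'];P=c['P'];hsv=cv2.cvtColor(f,cv2.COLOR_RGB2HSV)
m=np.zeros(f.shape[:2],bool);m[150:245,280:370]=1
print(P[200,323],P[173,323],P[232,323])
for t in (130,170): print(rect(c,m&(hsv[...,1]<60)&(hsv[...,2]>t),0.034))
print(rect(c,m&(P[...,2]>0.03)&(hsv[...,1]<60),0.034))
E
```

```text
[0.59410312 0.2796668  0.03528266] [0.57202863 0.27044063 0.03346908] [0.62195233 0.29132926 0.03533939]
[(((596.502685546875, 280.44720458984375), (58.33858108520508, 35.46388626098633), 22.552505493164062), [303, 170, 41, 64, 2489])]
[(((597.310791015625, 280.7828063964844), (56.5887565612793, 35.46388626098633), 22.552505493164062), [303, 172, 41, 62, 2448])]
[(((597.3113403320312, 280.7830505371094), (56.58749008178711, 35.46388626098633), 22.552505493164062), [303, 172, 41, 62, 2422])]
```

Emit:
step_arm --motion '[[[0,0,0,0,2,-25,60],[0,0,0,0,2,-55,60],[0,0,0,0,2,-85,60],[0,0,0,0,2,-104,60],[0,0,0,0,2,-112,60],[0,0,0,0,2,-112,60],[0,0,0,0,2,-112,50],[0,0,0,0,2,-112,42],[0,0,0,0,2,-112,34],[0,0,0,0,2,-112,30],[0,0,0,0,2,-112,30],[0,0,0,0,2,-112,30]]]'

```text
time_s: 2.7
position: [0.5975, 0.2799, 0.1991]
tcp_rot: [[0.002, -0.923, -0.385], [0.001, -0.385, 0.923], [-1.0, -0.002, -0.0]]
force: [-0.3, 0.6, 5.5]
opening: 0.412
```

Emit:
step_arm --motion '[[[0,0,0,0,0,0,20],[0,0,0,0,0,0,20],[0,0,0,0,0,8,20],[0,0,0,0,0,30,20],[0,0,0,0,0,60,20],[0,0,0,0,0,90,20],[0,0,0,0,0,110,20],[0,0,0,0,0,112,20],[0,0,0,0,0,112,20]]]'

```text
time_s: 3.45
position: [0.5973, 0.2797, 0.3112]
tcp_rot: [[0.003, -0.923, -0.385], [0.001, -0.385, 0.923], [-1.0, -0.003, -0.0]]
force: [0.0, 0.3, -1.5]
opening: 0.414
```

Run:
```python
from h import *
c=cap('wrist','w2.png'); np.savez('w2.npz',P=pts(c),**c)
s=bot.read_state();print(s['time_s'],s['position'],s['tcp_rot'].round(4).tolist(),s['force'],s['opening'])
```

```text
3.5 [0.59672004 0.27956309 0.30947227] [[-0.0007, -0.923, -0.3848], [-0.0002, -0.3848, 0.923], [-1.0, 0.0007, 0.0001]] [ 0.08350298 -0.18535088 -0.98201204] 0.40937001661214506
```

View pics/w2.png

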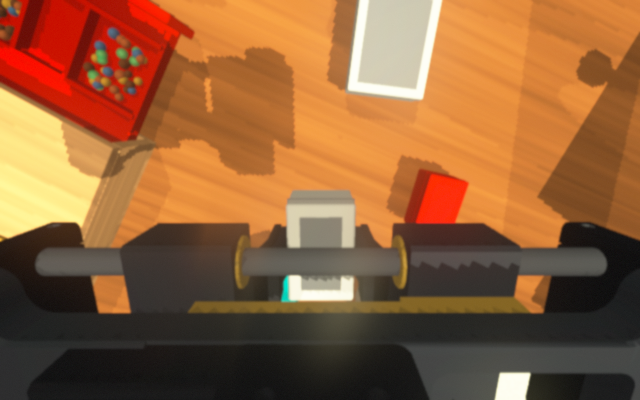

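The box is held at (320,245), with its near top edge at row ~206 and its far edge at ~300. I'll work out its offset in the tool frame.

Run:
```python
from h import *
c=dict(np.load('w2.npz'));f=c['frame'];P=c['P']
cv2.imwrite('pics/w2c.png',cv2.resize(f[170:320,240:400,::-1],None,fx=4,fy=4,interpolation=cv2.INTER_CUBIC))
for r in list(range(186,216,2))+list(range(290,306,2)): print(r,f[r,320],f[r,294],P[r,294].round(4),P[r,320].round(4))
s=bot.read_state();T=s['position'];R=s['tcp_rot']
K=c['cam_to_world']
for z in (.1455,.1475):
  for (u,v) in [(287,206),(354,206),(287,300),(354,300)]:
    r=K[:3,:3]@[(u-c['cx'])/c['fx'],(v-c['cy'])/c['fy'],1];Q=K[:3,3]+r*(z-K[2,3])/r[2];print(z,u,v,((Q-T)@R).round(4))
```

```text
186 [238 152  71] [232 145  65] [0.6027 0.2538 0.0015] [0.5926 0.2779 0.0017]
188 [234 150  74] [228 144  70] [0.6045 0.2546 0.0017] [5.948e-01 2.788e-01 2.000e-04]
190 [191 148 108] [192 145 105] [0.5782 0.2548 0.1153] [0.5717 0.2694 0.1168]
192 [159 147 123] [159 146 121] [0.5779 0.2552 0.1209] [0.5721 0.2695 0.1205]
194 [159 147 125] [159 147 123] [0.578  0.2556 0.1251] [0.572  0.2695 0.1259]
196 [158 146 123] [158 146 123] [0.5774 0.256  0.1314] [0.5721 0.2696 0.1301]
198 [148 136 115] [150 137 116] [0.5773 0.2564 0.1355] [0.5721 0.2695 0.1348]
200 [155 143 122] [156 143 122] [0.5776 0.2567 0.1385] [0.5719 0.2695 0.1399]
202 [162 150 128] [161 149 126] [0.577  0.257  0.1439] [0.572  0.2695 0.1432]
204 [190 179 152] [189 178 151] [0.5777 0.2574 0.1452] [0.5723 0.2696 0.1461]
206 [215 204 174] [216 204 174] [0.578  0.2577 0.1475] [0.5732 0.27   0.1464]
208 [219 209 179] [220 209 179] [0.579  0.2581 0.1473] [0.5737 0.2702 0.1481]
210 [219 209 178] [220 210 179] [0.5801 0.2585 0.1469] [0.5749 0.2707 0.1473]
212 [219 209 178] [220 210 179] [0.581  0.2589 0.1474] [0.576  0.2712 0.1468]
[... 333 characters left out ...]
51 248 231] [0.6273 0.2768 0.1457] [0.6204 0.2897 0.1479]
298 [253 252 237] [248 247 228] [0.6272 0.2769 0.1476] [0.6221 0.2904 0.147 ]
300 [233 207 161] [177 224 194] [0.6285 0.2774 0.1475] [7.131e-01 3.280e-01 6.000e-04]
302 [157 121  66] [125 137  95] [0.5774 0.2648 0.2267] [0.5751 0.2709 0.2264]
304 [139 112  59] [135 107  47] [0.5776 0.2649 0.2272] [0.5751 0.2709 0.2271]
0.1455 287 206 [ 0.164   0.025  -0.0168]
0.1455 354 206 [0.164  0.025  0.0178]
0.1455 287 300 [ 0.164  -0.0299 -0.0183]
0.1455 354 300 [ 0.164  -0.0299  0.0193]
0.1475 287 206 [ 0.162   0.0256 -0.0165]
0.1475 354 206 [0.162  0.0256 0.0175]
0.1475 287 300 [ 0.162  -0.0286 -0.0181]
0.1475 354 300 [ 0.162  -0.0286  0.019 ]
```

View pics/w2c.png

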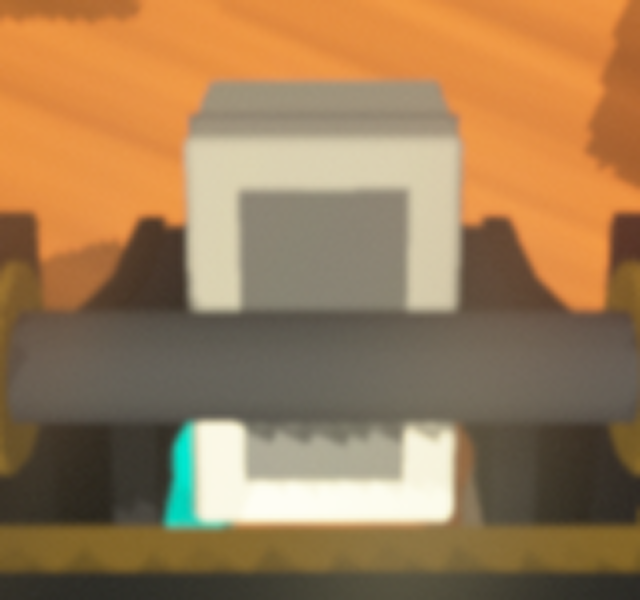

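Held centre is about 2 mm toward the far side of the tool's y. Next I'll go slightly beyond the drawer pocket at the placing yaw and measure the pocket with the wrist camera.

Emit:
step_arm --motion '[[[0,0,-2,0,-10,0,20],[0,0,-6,0,-35,0,20],[0,0,-10,1,-65,0,20],[0,0,-14,1,-95,0,20],[0,0,-18,2,-125,0,20],[0,0,-22,2,-155,0,20],[0,0,-26,3,-185,0,20],[0,0,-30.3,3,-215,0,20],[0,0,-30.3,4,-242,0,20],[0,0,-30.3,4,-260,0,20],[0,0,-30.3,4,-266,0,20],[0,0,-30.3,4,-266,0,20]]]'

```text
time_s: 4.5
position: [0.6006, 0.0118, 0.3081]
tcp_rot: [[-0.003, -0.991, 0.137], [0.0, 0.137, 0.991], [-1.0, 0.003, -0.0]]
force: [1.3, -0.4, -0.7]
opening: 0.408
```

Run:
```python
from h import *
c=cap('wrist','w3.png'); np.savez('w3.npz',P=pts(c),**c)
s=bot.read_state();print(s['time_s'],s['position'],s['tcp_rot'].round(4).tolist(),s['force'],s['opening'])
```

```text
4.55 [0.60059404 0.01310011 0.30837822] [[-0.0029, -0.9907, 0.136], [0.0009, 0.136, 0.9907], [-1.0, 0.003, 0.0005]] [-0.36027961  0.84204971 -1.03047802] 0.40772635618604897
```

View pics/w3.png

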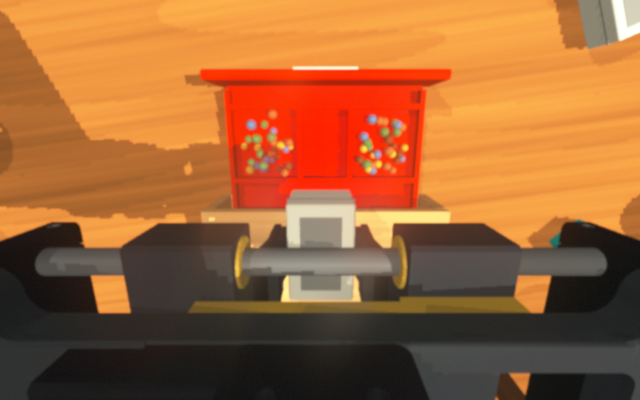

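Run:
```python
from h import *
c=dict(np.load('w3.npz'));f=c['frame'];P=c['P']
cv2.imwrite('pics/w3c.png',cv2.resize(f[62:212,195:460,::-1],None,fx=3,fy=3,interpolation=cv2.INTER_CUBIC))
cx=np.array([.991,-.135]);cy=np.array([.135,.991]);o=np.array([.5518,.0203])
def pr(r,u): 
    q=P[r,u]; d=q[:2]-o; return (np.round([d@cx*1000,d@cy*1000,q[2]*1000],1)).tolist()
for u in range(284,362,2): print(u,pr(150,u),f[150,u])
for r in range(66,204,3): print(r,pr(r,322),pr(r,280),f[r,322])
```

```text
284 [4.4, -34.1, 20.3] [183 146 167]
286 [4.4, -32.3, 20.4] [183 163 189]
288 [4.5, -30.7, 18.9] [199 139 155]
290 [5.0, -29.4, 13.6] [226  98  61]
292 [5.0, -27.6, 13.4] [220  67  26]
294 [5.0, -25.7, 13.2] [225  42  19]
296 [5.0, -23.9, 13.4] [234  38  16]
298 [3.9, -21.1, 25.4] [253  39   1]
300 [4.0, -19.4, 24.9] [254  37   0]
302 [4.2, -17.8, 22.4] [252  37   0]
304 [5.1, -16.5, 12.6] [252  37   1]
306 [5.0, -14.7, 13.0] [253  36   0]
308 [5.1, -12.8, 12.3] [253  35   0]
310 [5.0, -11.0, 13.4] [254  32   0]
312 [5.1, -9.1, 12.7] [255  35   0]
314 [5.2, -7.3, 11.9] [255  36   0]
316 [5.0, -5.4, 14.2] [255  31   0]
318 [5.1, -3.6, 12.9] [255  33   0]
320 [5.0, -1.7, 14.2] [255  35   0]
322 [5.2, 0.1, 11.5] [255  33   0]
324 [5.0, 2.0, 13.8] [255  33   0]
326 [5.2, 3.9, 11.7] [255  36   0]
328 [5.1, 5.7, 13.5] [255  35   0]
330 [5.2, 7.5, 12.5] [255  35   0]
332 [5.1, 9.4, 12.9] [255  37   0]
334 [5.0, 11.2, 14.2] [255  33   0]
336 [5.1, 13.1, 13.4] [255  35   0]
338 [5.1, 14.9, 13.6] [253  36   1]
340 [5.1, 16.8, 12.9] [233  37  17]
342 [5.0, 18.5, 14.3] [229  35  12]
344 [5.1, 20
[... 2221 characters left out ...]
 13.2] [255  35   0]
168 [21.9, 0.1, 12.4] [20.8, -38.5, 19.2] [255  36   0]
171 [24.5, 0.1, 13.9] [23.6, -38.6, 18.8] [255  38   0]
174 [27.6, 0.1, 12.8] [27.4, -39.5, 13.3] [247  41  17]
177 [29.3, 0.1, 18.9] [29.3, -38.9, 18.3] [212  40  24]
180 [31.1, 0.0, 24.3] [30.8, -38.0, 25.5] [254  41   0]
183 [36.0, 0.1, 13.6] [36.1, -39.9, 12.8] [253  40  10]
186 [38.9, 0.1, 13.7] [38.7, -39.8, 14.3] [253  41  12]
189 [42.0, 0.1, 12.9] [42.0, -40.1, 12.7] [251  89  68]
192 [20.8, -0.5, 117.4] [44.8, -40.2, 13.0] [172 147 126]
195 [20.5, -0.5, 126.3] [47.8, -40.3, 12.8] [171 149 128]
198 [20.8, -0.5, 131.9] [50.7, -40.3, 13.3] [160 140 120]
201 [20.8, -0.6, 138.3] [54.0, -40.6, 12.1] [170 150 129]
```

View pics/w3c.png

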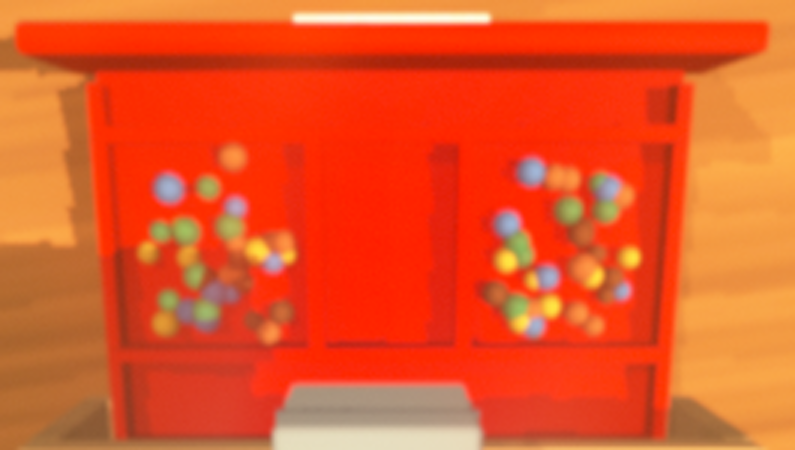

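The pocket is clear at crop centre, image (322,145), with its walls at cols ~300/350 and rows ~107/180. The wrist and top views agree within about 2 mm. I'll go over it with the box bottom just above the wall tops and look again.

Emit:
step_arm --motion '[[[0,0,0,-12,2,0,20],[0,0,0,-30,4,0,20],[0,0,0,-44,6,0,20],[0,0,0,-50.5,7,-10,20],[0,0,0,-50.5,7,-30,20],[0,0,0,-50.5,7,-55,20],[0,0,0,-50.5,7,-72,20],[0,0,0,-50.5,7,-79,20],[0,0,0,-50.5,7,-79,20],[0,0,0,-50.5,7,-79,20],[0,0,0,-50.5,7,-79,20],[0,0,0,-50.5,7,-79,20]]]'

```text
time_s: 5.55
position: [0.5511, 0.0209, 0.2319]
tcp_rot: [[0.002, -0.991, 0.133], [-0.0, 0.133, 0.991], [-1.0, -0.002, -0.0]]
force: [-1.4, -0.2, -1.3]
opening: 0.41
```

Run:
```python
from h import *
c=cap('wrist','w4.png'); np.savez('w4.npz',P=pts(c),**c)
f=c['frame'];cv2.imwrite('pics/w4c.png',cv2.resize(f[60:320,160:480,::-1],None,fx=2.4,fy=2.3,interpolation=cv2.INTER_CUBIC))
c=cap('scene'); np.savez('s4.npz',P=pts(c),**c);cv2.imwrite('pics/s4c.png',cv2.resize(c['frame'][170:270,250:390,::-1],None,fx=5,fy=5,interpolation=cv2.INTER_CUBIC))
s=bot.read_state();print(s['time_s'],s['position'],s['tcp_rot'].round(4).tolist(),s['force'],s['opening'])
```

```text
5.65 [0.55100967 0.02072    0.23176143] [[0.002, -0.9911, 0.1334], [-0.0003, 0.1334, 0.9911], [-1.0, -0.0021, -0.0]] [-0.12520643  0.71622448 -0.7968748 ] 0.40918344073048785
```

View pics/w4c.png

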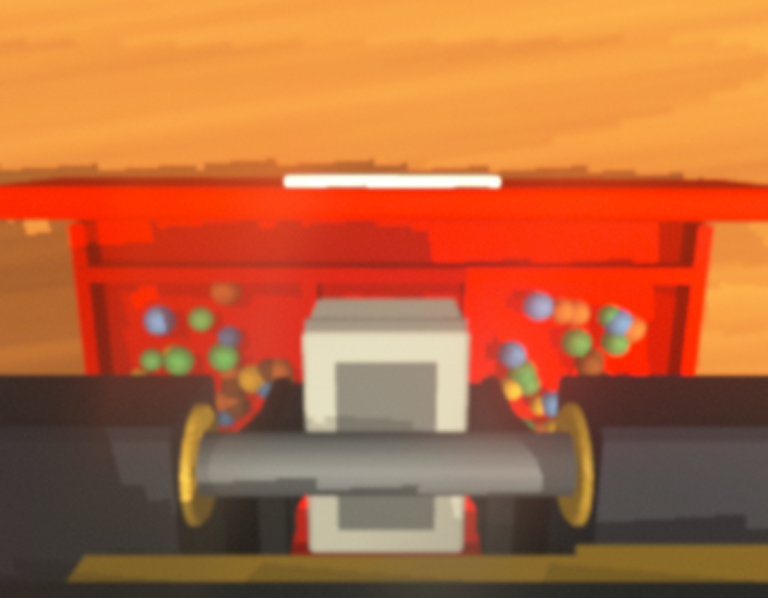

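View pics/s4c.png

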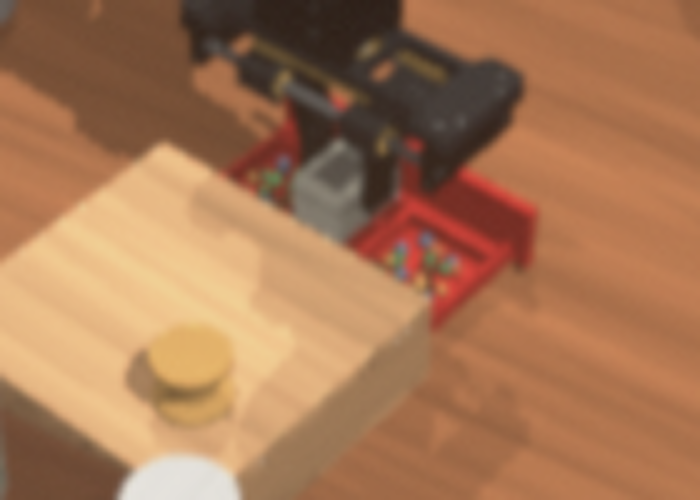

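Run:
```python
from h import *
c=dict(np.load('w4.npz'));f=c['frame'];P=c['P']
cv2.imwrite('pics/w4d.png',cv2.resize(f[160:215,275:370,::-1],None,fx=8,fy=8,interpolation=cv2.INTER_CUBIC))
cx=np.array([.991,-.135]);cy=np.array([.135,.991]);o=np.array([.5518,.0203])
def pr(r,u): 
    q=P[r,u]; d=q[:2]-o; return (np.round([d@cx*1000,d@cy*1000,q[2]*1000],1)).tolist()
for u in list(range(282,300))+list(range(346,362)): print(u,pr(184,u),pr(186,u),pr(196,u))
for r in range(165,212,2): print(r,pr(r,322),f[r,322])
for r in range(286,302,2): print(r,pr(r,322),pr(r,300),f[r,322])
```

```text
282 [-27.4, -25.5, 13.5] [-25.9, -25.7, 12.6] [-18.7, -25.9, 12.4]
283 [-27.3, -24.9, 12.7] [-25.8, -25.0, 12.3] [-18.9, -25.1, 13.4]
284 [-27.3, -24.2, 12.7] [-26.3, -24.1, 14.4] [-18.8, -24.5, 12.8]
285 [-27.0, -23.7, 11.4] [-26.0, -23.5, 13.1] [-18.5, -23.9, 11.7]
286 [-30.0, -21.3, 25.8] [-28.6, -21.4, 25.5] [-22.1, -21.5, 25.8]
287 [-30.0, -20.7, 25.6] [-28.7, -20.7, 25.9] [-21.8, -21.0, 24.7]
288 [-30.0, -20.0, 25.6] [-28.7, -20.1, 25.7] [-69.2, 0.8, 212.7]
289 [-29.8, -19.5, 24.5] [-28.7, -19.4, 25.6] [-21.6, -19.8, 23.8]
290 [-30.1, -18.7, 26.1] [-28.6, -18.8, 25.3] [-28.3, -16.3, 50.4]
291 [-29.7, -18.2, 24.4] [-28.5, -18.2, 24.6] [-28.6, -15.6, 51.9]
292 [-29.0, -17.9, 20.6] [-28.0, -17.8, 22.3] [-28.4, -15.2, 50.8]
293 [-27.7, -17.8, 14.7] [-26.5, -17.8, 15.4] [-28.3, -14.6, 50.6]
294 [-27.4, -17.3, 13.1] [-25.7, -17.4, 11.8] [-28.4, -14.0, 51.0]
295 [-27.3, -16.7, 12.5] [-26.1, -16.6, 13.7] [-28.3, -13.5, 50.7]
296 [-27.5, -15.9, 13.6] [-25.8, -16.0, 12.4] [-28.1, -13.0, 49.6]
297 [-27.6, -15.2, 14.1] [-26.2, -15.2, 14.3] [-28.3, -12.4, 50.4]
298 [-27.5, -14.5, 13.6] [-25
[... 1764 characters left out ...]
28.7, 1.7, 58.6] [157 142 122]
201 [-28.5, 1.7, 62.1] [167 151 130]
203 [-28.6, 1.7, 66.5] [180 165 142]
205 [-27.7, 1.7, 66.8] [219 206 177]
207 [-26.7, 1.7, 67.0] [229 221 191]
209 [-26.2, 1.7, 69.2] [231 222 193]
211 [-24.7, 1.7, 67.8] [230 222 193]
286 [17.9, 1.8, 68.3] [18.8, -10.3, 66.8] [125 122 108]
288 [19.4, 1.8, 67.9] [19.5, -10.3, 67.7] [128 125 110]
290 [21.7, 1.8, 66.1] [20.7, -10.3, 67.7] [161 156 136]
292 [22.0, 1.8, 67.6] [22.3, -10.4, 67.1] [191 184 160]
294 [22.6, 1.8, 68.6] [23.7, -10.4, 66.9] [192 185 160]
296 [25.7, 1.8, 65.8] [24.4, -10.4, 67.7] [192 185 160]
298 [26.0, 1.8, 67.3] [25.5, -10.4, 68.1] [188 178 154]
300 [28.0, 1.8, 66.1] [27.5, -10.5, 66.9] [154 119  97]
```

View pics/w4d.png

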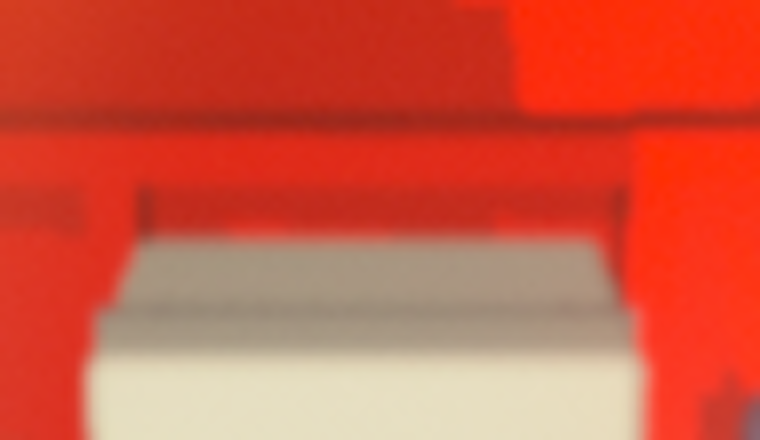

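In this view the pocket's y centre is about 1.2 mm to +y of the box (walls at cols 292/352). In x they agree within 0.5 mm. I'll correct and lower carefully.

Emit:
step_arm --motion '[[[0,0,0,0.2,1.2,0,20],[0,0,0,0.2,1.2,-2,20],[0,0,0,0.2,1.2,-4,20],[0,0,0,0.2,1.2,-6,20],[0,0,0,0.2,1.2,-8,20],[0,0,0,0.2,1.2,-10,20],[0,0,0,0.2,1.2,-11,20],[0,0,0,0.2,1.2,-12,20],[0,0,0,0.2,1.2,-12,20]]]'

```text
time_s: 6.4
position: [0.5508, 0.0219, 0.2184]
tcp_rot: [[-0.001, -0.991, 0.133], [0.0, 0.133, 0.991], [-1.0, 0.001, 0.0]]
force: [-0.6, -0.5, -0.3]
opening: 0.412
```

Emit:
step_arm --motion '[[[0,0,0,0,0,-2,20],[0,0,0,0,0,-4,20],[0,0,0,0,0,-6,20],[0,0,0,0,0,-7,20],[0,0,0,0,0,-7,20]]]'

```text
time_s: 6.82
position: [0.5507, 0.0219, 0.2114]
tcp_rot: [[-0.001, -0.991, 0.133], [0.0, 0.133, 0.991], [-1.0, 0.001, -0.0]]
force: [-0.0, 0.4, -1.2]
opening: 0.408
```

Emit:
step_arm --motion '[[[0,0,0,0,0,-0.5,20],[0,0,0,0,0,-1,20],[0,0,0,0,0,-1,20],[0,0,0,0,0,-1,20]]]'

```text
time_s: 7.15
position: [0.5508, 0.0219, 0.211]
tcp_rot: [[0.0, -0.991, 0.133], [-0.0, 0.133, 0.991], [-1.0, -0.0, -0.0]]
force: [0.0, -0.8, 0.9]
opening: 0.413
```

Force turned positive at the expected height, so the box is on the floor. Releasing.

Emit:
step_arm --motion '[[[0,0,0,0,0,0,38],[0,0,0,0,0,0,42],[0,0,0,0,0,0,48],[0,0,0,0,0,0,54],[0,0,0,0,0,0,54],[0,0,0,0,0,0,54],[0,0,0,0,0,0,54],[0,0,0,0,0,15,54],[0,0,0,0,0,40,54],[0,0,0,0,0,70,54],[0,0,0,0,0,100,54],[0,0,0,0,0,100,54]]]'

```text
time_s: 8.15
position: [0.5526, 0.0218, 0.316]
tcp_rot: [[0.011, -0.991, 0.133], [-0.002, 0.133, 0.991], [-1.0, -0.011, -0.0]]
force: [1.4, 0.4, -0.1]
opening: 0.626
```

Run:
```python
from h import *
c=cap('wrist'); np.savez('w5.npz',P=pts(c),**c);f=c['frame'];P=c['P']
cv2.imwrite('pics/w5c.png',cv2.resize(f[60:320,160:480,::-1],None,fx=2.4,fy=2.3,interpolation=cv2.INTER_CUBIC))
s=bot.read_state();print(s['time_s'],s['position'],s['force'],s['opening'])
c2=cap('top'); np.savez('t5.npz',P=pts(c2),**c2)
hsv=cv2.cvtColor(f,cv2.COLOR_RGB2HSV);m=(hsv[...,1]<70)&(P[...,2]>.03)&(P[...,2]<.06);m[:, :250]=0;m[:,400:]=0
for r,s in rect(c,m,0.046): print(r,s)
ys,xs=np.nonzero(m);q=P[ys,xs];print(np.median(q[:,2]),np.linalg.lstsq(np.c_[q[:,:2],np.ones(len(q))],q[:,2],rcond=None)[0])
```

```text
Traceback (most recent call last):
KeyError: 'P'
```

Run:
```python
from h import *
c=cap('wrist');P=pts(c);f=c['frame']
cv2.imwrite('pics/w5c.png',cv2.resize(f[60:320,160:480,::-1],None,fx=2.4,fy=2.3,interpolation=cv2.INTER_CUBIC))
s=bot.read_state();print(s['time_s'],s['position'],s['tcp_rot'].round(3).tolist(),s['force'],s['opening'])
c2=cap('top'); np.savez('t5.npz',P=pts(c2),**c2)
hsv=cv2.cvtColor(f,cv2.COLOR_RGB2HSV);m=(hsv[...,1]<70)&(P[...,2]>.03)&(P[...,2]<.06);m[:, :250]=0;m[:,400:]=0
for r,s in rect(c,m,0.046): print(r,s)
ys,xs=np.nonzero(m);q=P[ys,xs];print(np.median(q[:,2]),np.linalg.lstsq(np.c_[q[:,:2],np.ones(len(q))],q[:,2],rcond=None)[0])
```

```text
8.25 [0.55107775 0.02186502 0.31203914] [[0.003, -0.991, 0.133], [-0.001, 0.133, 0.991], [-1.0, -0.003, -0.0]] [-0.58277467 -0.48222507 -0.24014374] 0.6175193852233098
((549.322509765625, 22.62615966796875), (35.614356994628906, 57.370731353759766), 82.31391906738281) [300, 165, 42, 65, 2624]
0.04711234191737432 [ 0.05368098 -0.01220058  0.0176219 ]
```

View pics/w5c.png

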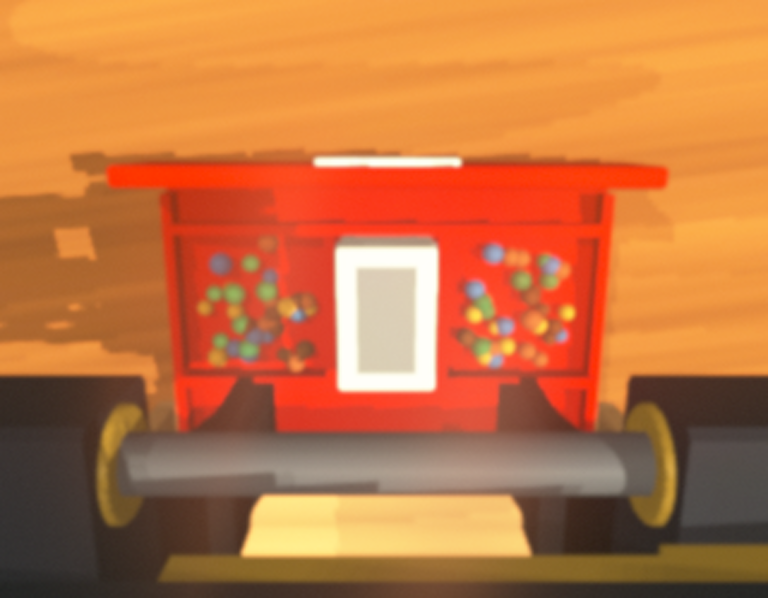

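The box sits in the pocket with its top at z≈0.047, level and in line (82.3° vs plate 82.25°). Now I'll move in front of the plate with the fingers spread to straddle the handle.

Emit:
step_arm --motion '[[[0,0,0,-15,2,0,60],[0,0,0,-45,6,0,87],[0,0,0,-75,10,0,87],[0,0,0,-98,13,0,87],[0,0,0,-102,14,-20,87],[0,0,0,-102,14,-50,87],[0,0,0,-102,14,-80,87],[0,0,0,-102,14,-102,87],[0,0,0,-102,14,-109,87],[0,0,0,-102,14,-109,87],[0,0,0,-102,14,-109,87],[0,0,0,-102,14,-109,87]]]'

```text
time_s: 9.3
position: [0.449, 0.0359, 0.2023]
tcp_rot: [[0.001, -0.991, 0.133], [-0.0, 0.133, 0.991], [-1.0, -0.001, -0.0]]
force: [-0.4, -0.4, 0.4]
opening: 0.999
```

Run:
```python
from h import *
c=cap('scene');cv2.imwrite('pics/s6c.png',cv2.resize(c['frame'][120:300,230:450,::-1],None,fx=3.3,fy=3.3,interpolation=cv2.INTER_CUBIC))
c=cap('wrist','w6.png')
s=bot.read_state();print(s['time_s'],s['position'],s['tcp_rot'].round(3).tolist(),s['force'],s['opening'])
```

```text
9.4 [0.44918358 0.03585414 0.20276498] [[0.002, -0.991, 0.133], [-0.0, 0.133, 0.991], [-1.0, -0.002, -0.0]] [-0.14935473  0.46264909 -0.46768956] 0.9967314901956535
```

View pics/s6c.png

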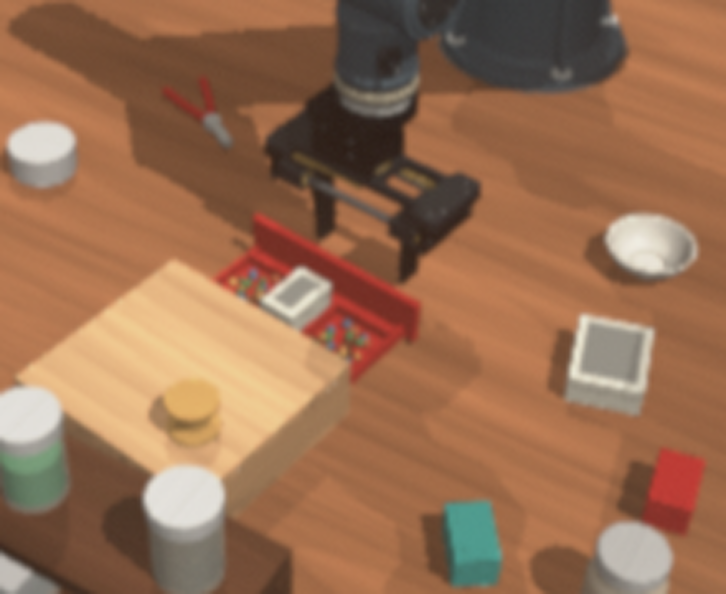

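View pics/w6.png

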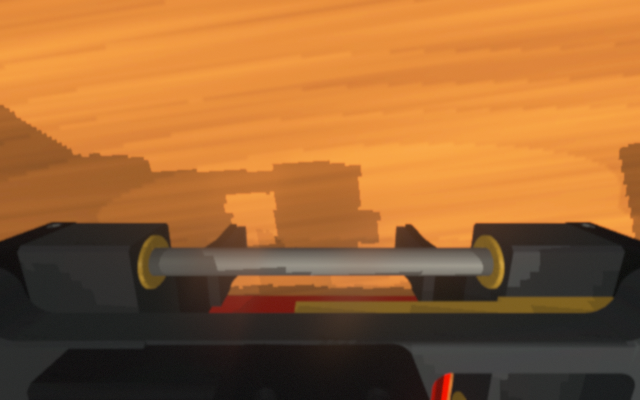

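Fingers stand clear in front of the red plate, one each side of the handle, and the box is flush in the drawer. Starting the push.

Emit:
step_arm --motion '[[[0,0,0,6,-0.8,0,87],[0,0,0,14,-1.9,0,87],[0,0,0,21,-2.9,0,87],[0,0,0,26,-3.5,0,87],[0,0,0,29,-3.9,0,87],[0,0,0,31,-4.2,0,87],[0,0,0,33,-4.5,0,87],[0,0,0,35,-4.8,0,87],[0,0,0,37,-5,0,87],[0,0,0,39,-5.3,0,87],[0,0,0,41,-5.6,0,87],[0,0,0,43,-5.9,0,87]]]'

```text
time_s: 10.4
position: [0.4913, 0.0301, 0.2016]
tcp_rot: [[-0.002, -0.991, 0.134], [0.0, 0.134, 0.991], [-1.0, 0.002, 0.0]]
force: [-2.3, -0.1, 1.1]
opening: 1.005
```

Emit:
step_arm --motion '[[[0,0,0,2,-0.3,0,87],[0,0,0,5,-0.7,0,87],[0,0,0,9,-1.2,0,87],[0,0,0,14,-1.9,0,87],[0,0,0,19,-2.6,0,87],[0,0,0,24,-3.3,0,87],[0,0,0,29,-4,0,87],[0,0,0,34,-4.6,0,87],[0,0,0,39,-5.3,0,87],[0,0,0,44,-6,0,87],[0,0,0,48,-6.5,0,87],[0,0,0,50,-6.8,0,87]]]'

```text
time_s: 11.4
position: [0.5424, 0.0231, 0.2016]
tcp_rot: [[0.0, -0.991, 0.134], [0.0, 0.134, 0.991], [-1.0, 0.0, 0.0]]
force: [-4.5, 0.6, -0.2]
opening: 1.001
```

Run:
```python
from h import *
c=cap('scene');cv2.imwrite('pics/s7c.png',cv2.resize(c['frame'][120:300,230:450,::-1],None,fx=3.3,fy=3.3,interpolation=cv2.INTER_CUBIC))
c=cap('top');cv2.imwrite('pics/t7c.png',cv2.resize(c['frame'][80:240,250:410,::-1],None,fx=3.5,fy=3.5,interpolation=cv2.INTER_CUBIC))
s=bot.read_state();print(s['time_s'],s['position'],s['tcp_rot'].round(3).tolist(),s['force'],s['opening'])
```

```text
11.5 [0.54230102 0.02312057 0.20157752] [[0.001, -0.991, 0.133], [-0.0, 0.133, 0.991], [-1.0, -0.001, 0.0]] [-3.22645022  0.1786757  -0.93613953] 0.9988975546404487
```

View pics/s7c.png

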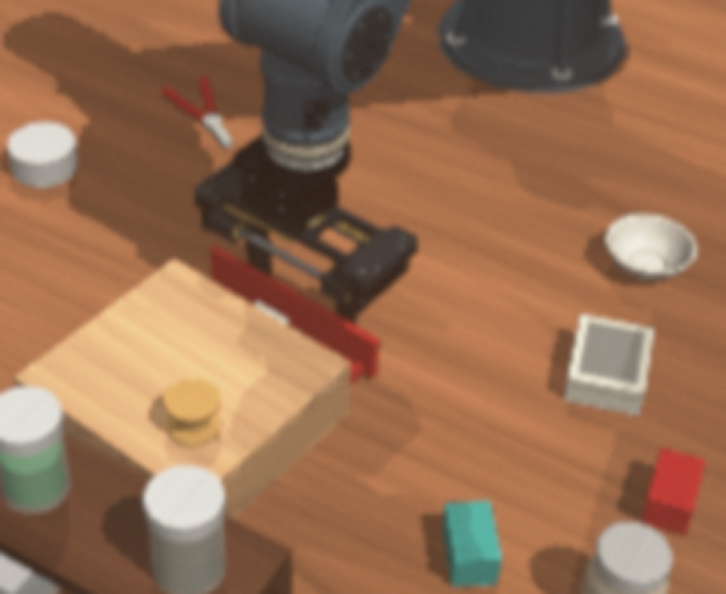

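View pics/t7c.png

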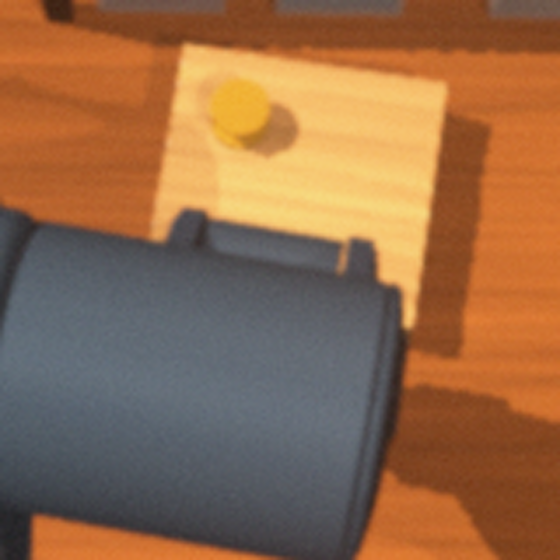

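The box is passing under the opening's edge, with about 58 mm of travel at 3–4 N. I'll slow down now and feel for the bumper.

Emit:
step_arm --motion '[[[0,0,0,2,-0.3,0,87],[0,0,0,4,-0.5,0,87],[0,0,0,6,-0.8,0,87],[0,0,0,8,-1.1,0,87],[0,0,0,10,-1.4,0,87],[0,0,0,12,-1.6,0,87],[0,0,0,14,-1.9,0,87],[0,0,0,15,-2,0,87],[0,0,0,16,-2.2,0,87],[0,0,0,16,-2.2,0,87]]]'

```text
time_s: 12.33
position: [0.5575, 0.021, 0.2016]
tcp_rot: [[-0.001, -0.991, 0.134], [0.0, 0.134, 0.991], [-1.0, 0.001, 0.0]]
force: [-5.5, 0.8, -0.6]
opening: 1.001
```

Emit:
step_arm --motion '[[[0,0,0,1,-0.1,0,87],[0,0,0,2,-0.3,0,87],[0,0,0,2,-0.3,0,87]]]'

```text
time_s: 12.58
position: [0.5594, 0.0208, 0.2016]
tcp_rot: [[-0.001, -0.991, 0.134], [0.0, 0.134, 0.991], [-1.0, 0.001, 0.0]]
force: [-5.0, -0.4, -1.1]
opening: 1.002
```

Emit:
step_arm --motion '[[[0,0,0,1,-0.1,0,87],[0,0,0,2,-0.3,0,87],[0,0,0,2,-0.3,0,87]]]'

```text
time_s: 12.83
position: [0.5614, 0.0205, 0.2016]
tcp_rot: [[-0.002, -0.991, 0.134], [0.0, 0.134, 0.991], [-1.0, 0.002, 0.0]]
force: [-5.5, 0.6, -0.3]
opening: 0.999
```

Emit:
step_arm --motion '[[[0,0,0,1,-0.1,0,87],[0,0,0,1.5,-0.2,0,87],[0,0,0,1.5,-0.2,0,87]]]'

```text
time_s: 13.08
position: [0.5628, 0.0203, 0.2016]
tcp_rot: [[-0.002, -0.991, 0.134], [0.0, 0.134, 0.991], [-1.0, 0.002, 0.0]]
force: [-5.6, 1.1, -0.3]
opening: 1.001
```

Emit:
step_arm --motion '[[[0,0,0,1,-0.1,0,87],[0,0,0,1.5,-0.2,0,87],[0,0,0,1.5,-0.2,0,87]]]'

```text
time_s: 13.33
position: [0.5643, 0.0201, 0.2016]
tcp_rot: [[-0.002, -0.991, 0.134], [0.0, 0.134, 0.991], [-1.0, 0.002, 0.0]]
force: [-5.4, 0.6, -0.2]
opening: 1.002
```

Emit:
step_arm --motion '[[[0,0,0,1,-0.1,0,87],[0,0,0,1.5,-0.2,0,87],[0,0,0,1.5,-0.2,0,87]]]'

```text
time_s: 13.58
position: [0.5657, 0.0199, 0.2016]
tcp_rot: [[-0.002, -0.991, 0.134], [0.0, 0.134, 0.991], [-1.0, 0.002, 0.0]]
force: [-5.7, 0.3, 0.1]
opening: 1.001
```

Emit:
step_arm --motion '[[[0,0,0,0.8,-0.1,0,87],[0,0,0,1,-0.1,0,87],[0,0,0,1,-0.1,0,87]]]'

```text
time_s: 13.83
position: [0.5664, 0.0198, 0.2016]
tcp_rot: [[-0.003, -0.991, 0.134], [0.0, 0.134, 0.991], [-1.0, 0.003, -0.0]]
force: [-6.3, 0.7, 0.6]
opening: 1.001
```

Emit:
step_arm --motion '[[[0,0,0,0.8,-0.1,0,87],[0,0,0,1,-0.1,0,87],[0,0,0,1,-0.1,0,87]]]'

```text
time_s: 14.08
position: [0.567, 0.0197, 0.2016]
tcp_rot: [[-0.004, -0.991, 0.134], [0.001, 0.134, 0.991], [-1.0, 0.004, -0.0]]
force: [-7.1, -0.2, 1.5]
opening: 0.998
```

The bumper is met (0.6 mm gained per mm commanded, force rising). Pressing on in small steps.

Emit:
step_arm --motion '[[[0,0,0,0.8,-0.1,0,87],[0,0,0,1,-0.1,0,87],[0,0,0,1,-0.1,0,87]]]'

```text
time_s: 14.33
position: [0.5676, 0.0197, 0.2016]
tcp_rot: [[-0.006, -0.991, 0.134], [0.001, 0.134, 0.991], [-1.0, 0.006, -0.0]]
force: [-9.4, 0.2, 2.6]
opening: 1.0
```

Emit:
step_arm --motion '[[[0,0,0,0.8,-0.1,0,87],[0,0,0,1,-0.1,0,87],[0,0,0,1,-0.1,0,87]]]'

```text
time_s: 14.58
position: [0.5682, 0.0196, 0.2016]
tcp_rot: [[-0.007, -0.991, 0.134], [0.001, 0.134, 0.991], [-1.0, 0.007, -0.0]]
force: [-9.4, -0.5, 2.7]
opening: 1.005
```

Emit:
step_arm --motion '[[[0,0,0,0.8,-0.1,0,87],[0,0,0,1,-0.1,0,87],[0,0,0,1,-0.1,0,87]]]'

```text
time_s: 14.83
position: [0.5687, 0.0196, 0.2016]
tcp_rot: [[-0.008, -0.991, 0.134], [0.001, 0.134, 0.991], [-1.0, 0.008, -0.0]]
force: [-10.5, -0.3, 4.4]
opening: 0.995
```

Emit:
step_arm --motion '[[[0,0,0,0.8,-0.1,0,87],[0,0,0,1,-0.1,0,87],[0,0,0,1,-0.1,0,87]]]'

```text
time_s: 15.08
position: [0.5693, 0.0195, 0.2016]
tcp_rot: [[-0.01, -0.991, 0.134], [0.001, 0.134, 0.991], [-1.0, 0.01, -0.0]]
force: [-11.4, -0.5, 5.1]
opening: 1.001
```

Emit:
step_arm --motion '[[[0,0,0,1,-0.1,0,87],[0,0,0,2,-0.3,0,87],[0,0,0,2,-0.3,0,87]]]'

```text
time_s: 15.33
position: [0.5705, 0.0194, 0.2016]
tcp_rot: [[-0.013, -0.991, 0.134], [0.001, 0.134, 0.991], [-1.0, 0.013, -0.0]]
force: [-13.7, 0.0, 7.4]
opening: 1.0
```

Emit:
step_arm --motion '[[[0,0,0,0.5,-0.1,0,87],[0,0,0,1,-0.1,0,87],[0,0,0,1,-0.1,0,87]]]'

```text
time_s: 15.58
position: [0.571, 0.0193, 0.2016]
tcp_rot: [[-0.014, -0.991, 0.134], [0.002, 0.134, 0.991], [-1.0, 0.014, -0.0]]
force: [-14.6, -0.8, 8.0]
opening: 0.999
```

Emit:
step_arm --motion '[[[0,0,0,0.5,-0.1,0,87],[0,0,0,1,-0.1,0,87],[0,0,0,1,-0.1,0,87]]]'

```text
time_s: 15.83
position: [0.5716, 0.0192, 0.2016]
tcp_rot: [[-0.015, -0.991, 0.134], [0.002, 0.134, 0.991], [-1.0, 0.016, -0.0]]
force: [-15.7, -1.0, 8.4]
opening: 1.001
```

Emit:
step_arm --motion '[[[0,0,0,-2,0.3,0,87],[0,0,0,-4,0.5,0,87],[0,0,0,-6,0.8,0,87],[0,0,0,-8,1.1,0,87],[0,0,0,-10,1.4,0,87],[0,0,0,-12,1.6,0,87],[0,0,0,-14,1.9,0,87],[0,0,0,-16,2.2,0,87],[0,0,0,-18,2.4,0,87],[0,0,0,-20,2.7,0,87],[0,0,0,-22,3,0,87],[0,0,0,-24,3.3,0,87]]]'

```text
time_s: 16.83
position: [0.5536, 0.0219, 0.2023]
tcp_rot: [[0.005, -0.991, 0.133], [-0.001, 0.133, 0.991], [-1.0, -0.005, -0.0]]
force: [0.2, -0.1, -0.4]
opening: 0.997
```

Force is back to zero, so the drawer stayed behind. I'll back well away and check.

Emit:
step_arm --motion '[[[0,0,0,-8,1.1,0,87],[0,0,0,-20,2.7,0,87],[0,0,0,-35,4.8,0,87],[0,0,0,-50,6.8,0,87],[0,0,0,-65,8.9,10,87],[0,0,0,-75,10,35,87],[0,0,0,-80,11,65,87],[0,0,0,-80,11,95,87],[0,0,0,-80,11,110,87],[0,0,0,-80,11,110,87]]]'

```text
time_s: 17.67
position: [0.4741, 0.033, 0.3158]
tcp_rot: [[0.013, -0.991, 0.132], [-0.002, 0.132, 0.991], [-1.0, -0.013, -0.0]]
force: [0.5, 0.4, 0.2]
opening: 1.001
```

Emit:
step_arm --motion '[[[0,0,0,0,25,0,87],[0,0,0,0,60,0,87],[0,0,0,0,100,0,87],[0,0,0,0,140,0,87],[0,0,0,0,175,0,87],[0,0,0,0,190,0,87],[0,0,0,0,190,0,87]]]'

```text
time_s: 18.25
position: [0.4724, 0.2263, 0.3114]
tcp_rot: [[0.003, -0.992, 0.128], [0.002, 0.128, 0.992], [-1.0, -0.003, 0.002]]
force: [0.5, 0.0, 1.0]
opening: 0.999
```

Run:
```python
from h import *
c=cap('scene');cv2.imwrite('pics/s8c.png',cv2.resize(c['frame'][120:300,230:450,::-1],None,fx=3.3,fy=3.3,interpolation=cv2.INTER_CUBIC))
c=cap('top','t8.png');f=c['frame'];P=pts(c);hsv=cv2.cvtColor(f,cv2.COLOR_RGB2HSV)
m=(P[...,2]>.038)&(P[...,2]<.058)&((hsv[...,0]<6)|(hsv[...,0]>172))&(hsv[...,1]>150);m[:, :280]=0;m[:,385:]=0;m[:140]=0;m[225:]=0
for r,s in rect(c,m,.05,50): 
    print(r,s); d=(np.array(r[0])-[498.5,27.9]);print('travel',d@[.991,-.135])
cv2.imwrite('pics/t8c.png',cv2.resize(f[80:240,250:410,::-1],None,fx=3.5,fy=3.5,interpolation=cv2.INTER_CUBIC))
s=bot.read_state();print(s['time_s'],s['position'],s['force'])
```

```text
((569.0036010742188, 17.92334747314453), (186.4364776611328, 10.937877655029297), 82.13553619384766) [291, 174, 73, 14, 274]
travel 71.21591675567628
18.35 [0.47226686 0.22344456 0.31126549] [-0.15902053 -1.01868971 -0.2919983 ]
```

View pics/s8c.png

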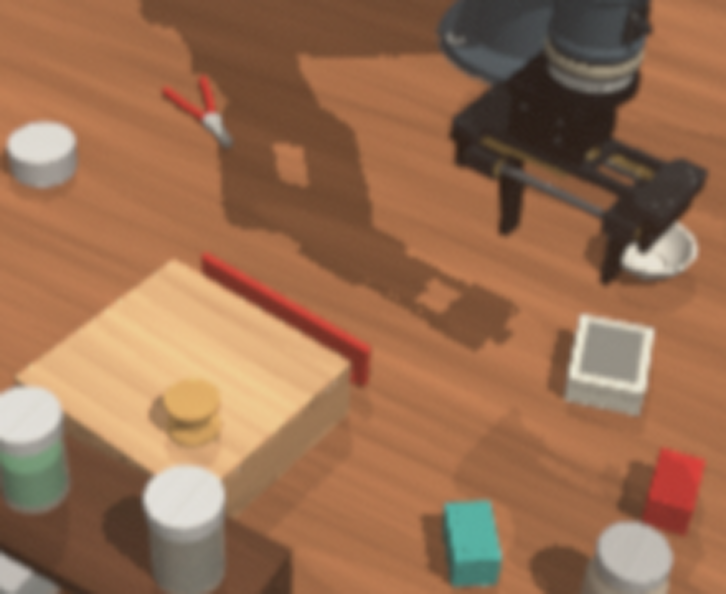

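View pics/t8c.png

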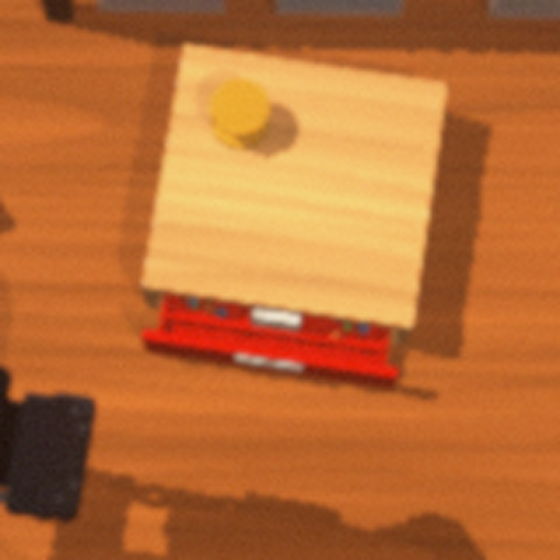

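The drawer rests at about 71 mm of travel with nothing touching it. The box's white end shows under the opening at crop (277,318). I'll wait, check once more, then hand in.

Emit:
step_arm --motion '[[[0,0,0,0,0,0,87],[0,0,0,0,0,0,87],[0,0,0,0,0,0,87],[0,0,0,0,0,0,87],[0,0,0,0,0,0,87],[0,0,0,0,0,0,87],[0,0,0,0,0,0,87],[0,0,0,0,0,0,87],[0,0,0,0,0,0,87]]]'

```text
time_s: 19.1
position: [0.4723, 0.223, 0.3118]
tcp_rot: [[0.0, -0.991, 0.133], [-0.0, 0.133, 0.991], [-1.0, -0.0, -0.0]]
force: [-0.4, -0.1, -0.6]
opening: 1.0
```

Run:
```python
from h import *
c=cap('top');f=c['frame'];P=pts(c);hsv=cv2.cvtColor(f,cv2.COLOR_RGB2HSV)
m=(P[...,2]>.038)&(P[...,2]<.058)&((hsv[...,0]<6)|(hsv[...,0]>172))&(hsv[...,1]>150);m[:, :280]=0;m[:,385:]=0;m[:140]=0;m[225:]=0
t=[(np.array(r[0])-[498.5,27.9])@[.991,-.135] for r,s in rect(c,m,.05,50)];print('travel',t)
m=np.zeros(m.shape,bool);m[165:180,315:345]=1;m&=(hsv[...,1]<90)&(hsv[...,2]>120);print('box',rect(c,m,.046,10),P[171,329])
d=np.load('top0.npz')['frame'];print('diff bystanders',[int(np.abs(f[a:b,l:r].astype(int)-d[a:b,l:r]).max()) for a,b,l,r in [(90,120,300,335),(105,185,440,495),(200,235,440,480),(260,305,400,450),(120,150,170,205)]])
if t and t[0]>65: bot.hand_in()
```

```text
travel [np.float64(71.51386479187012)]
box [(((597.24951171875, 14.170578002929688), (34.29096603393555, 11.239585876464844), 82.74198150634766), [322, 168, 14, 6, 58])] [0.59649043 0.01290444 0.04066379]
diff bystanders [28, 30, 29, 57, 27]
the job is handed in; nothing more can be done
```

The small white box is in the drawer pocket and the drawer is held in by its catch; I handed the job in at about 19 s of the 51 s allowed.

- **Box:** I gripped it by its narrow sides and lowered it until it met the floor. After release it was level and in line with the pocket, its top at about 47 mm against an expected 46 mm.
- **Drawer:** I pushed on the flat front plate with the fingers either side of the handle. The bumper came at about 82 mm of travel. I pressed to about 16 N along the push (18 N in all, limit 25 N) and backed off.
- **Catch check:** With the arm well clear, the top camera put the drawer at 71.2 mm, then 71.5 mm about 0.8 s later, so it stayed in. The visible end of the box was still in line with the drawer.
- **Other things:** The brass spool, hammer, tin and jar matched their starting images to within image noise. The pliers' patch differed a bit more. I put that down to the arm's shadow and did not check further, as the arm never went near them. I did not compare the wide box or the dish with their starting images, but the arm never touched them.
- **Disagreement:** The wrist and top cameras differed by 1–4 mm on positions. I corrected 1.2 mm sideways just above the pocket, going by the wrist view.

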